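# Lid the loaded canister, bring it round to the pointer and hold the turntable

## Robot

A 7-joint arm with a two-finger parallel gripper is mounted at the origin on the work surface. World frame = base frame: x ahead of the robot, y to its left, z up, the work surface at z = 0. Lengths are in m, angles in rad, forces in N, time in s.
With the tool pointing down it reaches from about 0.35 to 0.9 m from the base axis. Payload 8.1 kg.
Tool frame: the origin (TCP) lies between the finger pads; the fingertips stand arm.tip_extent ahead of it and the grasp point (between the pads) lies 3 mm ahead of it (arm.tip_extent is the distance from the TCP to the fingertips, in m); z points along the fingers, y is the direction in which the jaws open and shut (so a half turn about z gives the same grasp; the last joint's range is limited). The gripper opens to 85 mm and grips with 20 to 120 N. Pads are 22 mm wide; open, the fingers measure 114 mm over their backs; the gripper's body (76 mm by 85 mm) begins 54 mm behind the grasp point. The pads swing forward as they close: fully open they stand 13 mm farther back than shut.
Start: joints at [1.237, 0.434, 0.025, 1.573, -0.012, 1.134, -0.075], TCP at [0.143, -0.608, 0.253] pointing down, gripper open.
Joint ranges: [-2.62, 2.62], [-0.44, 2.09], [-1.27, 1.32], [0.08, 2.57], [-1.32, 4.46], [0.12, 2], [-2.74, 2.74]. Speed limits (rad/s): [2.22, 2.22, 3.01, 3.01, 3.14, 3.14, 3.14].

## Interface

Orientations are given as [roll, pitch, yaw] about the fixed x, y, z axes, in that order (R = Rz(yaw) Ry(pitch) Rx(roll)).
In Python, from cell import arm gives the robot as it stands. The module is installed in compiled form; this text tells all that it offers.
- The arm moves only by the shell command python3 -m handwheel 'ROWS'. ROWS is JSON, a list of rows, each a list of 3 entries, a list of its own where there are three numbers: the shift along the tool's x, y, z in mm, then the turn about the tool's z in rad, then the finger opening in mm, from 0 to 85.4. In form: [[[x, y, z], twist, fingers], ...]. A call has 1 to 20 rows; each row shifts and turns the commanded pose from where the row before left it, along the tool's axes as they then stand; what a row does not reach is not made up. A row lasts 1/12 s, in which the tool goes at most 41.7 mm and 7.16 degrees, less where a joint would pass 70% of its speed; a pose out of reach is approached as far as the arm can. A call is refused whole if a number of a shift passes 41.7 or a number of a turn 0.125, either way. A call with a gripper value outside its range is refused whole. The fingers move at their own pace and stop on an object; the grip force is fixed at half the most. Time passes only in rows, so rows that do not move let the fingers close. It gives the time, the measured TCP pose, the force and the opening at its end, in the units of the state.
- arm.get_state(): the state, without advancing time (a new reading comes with each control period).
- arm.camera(name): name is "side" or "top" or "wrist"; returns a dict with "pixels" (400x640x3 uint8, red, green, blue), "camera_matrix" (3x3 intrinsics, pixels), "k1" (the pictures are not rectified: a ray, as slopes to the right and down, at radius r is drawn at 1 + k1 r^2 times it, then the intrinsics apply), "world_from_camera" (4x4, takes a point from camera to world coordinates). Camera axes: x right, y down, z forward; pixel columns grow to the right and rows downward; lengths in m; the calibration is good to about 2 mm. A picture is of the moment at which its call begins. There is no depth.
- arm.job_done(): hands the job in, once; it reports no verdict.
The state is a dict: "time_s": time; "joint_pos": joint angles; "joint_velocities": joint speeds; "tau": joint torques, N m; "tcp_pos": TCP position; "orientation": TCP orientation; "force": force on the tool from outside, world axes, zero at the start; "ft_torque": the same for the moment, N m; "finger_gap": finger opening in m.
Only numpy, scipy, OpenCV 4.12 (cv2) and the standard library are available. Lean on these libraries where they do the work, as an engineer would, in place of code of your own. Each camera call takes 0.05 s, during which the arm holds its last target.

## Task

The open canister on the turntable has just been loaded: put the loose lid that fits it fully home on it, then turn the turntable until that canister is lined up with the pointer at the front of the turntable's foot. Finish while still gripping the lid's knob or the turntable, holding it still there with the lid level and down on its rim; do not let go at the end. Leave the wide lid and the other things on the counter where they are.

Things in the scene. Friction and masses are not known exactly. Their poses are not given: they have to be found in the camera images.
- lid_center (a point): Centre, half-way up, of the loose lid that fits, the narrower of two. Steel, 60 to 130 g, 52 mm tall, right way up left or right of the turntable: plug 56 mm across, 12 mm deep, its lower 5 mm tapering to 48 mm; above it a flange 76 mm across, 6 mm thick; on top an upright round black knob 22 mm across, from 8 mm below to 26 mm above this point. z up. Grip the knob, clear of the flange.
- wide_lid_center (a point): Centre, half-way up, of the other loose lid: same shape and height, but flange 112 mm and plug 96 mm across. It does not fit; leave it alone.
- open_canister (a point): Centre of the open canister's mouth, at its rim, 104 mm above the counter. It is the only one of the turntable's four equal steel canisters without a lid. 72 mm across outside, 64 inside, 70 tall, fixed to the disc; small vials inside, below the plug. With the lid home, the flange lies on the rim and the lid's centre is 14 mm above this point. z up, x towards the turntable's axis.
- turntable_axis (a point): Turning axis, at the upper face of the white disc (260 mm across, 34 mm above the counter). The canisters' centres lie on a circle of 85 mm radius, 90 degrees apart. The other three have fixed lids like the loose one, standing 40 mm above their rims. A hub 40 mm across and 30 mm tall stands in the middle.
- front_mark (a point): Where the centre of the open canister's mouth must come: 85 mm from the axis, 104 mm above the counter, in line with the pointer. The pointer is a grey tongue, 30 mm wide, 16 mm high, with a pointed tip, out from under the disc to 195 mm from the axis, roughly towards the robot (turned up to 30 degrees). The foot is fixed to the counter.
- carousel (a joint): Turntable angle, rad: 0 (or 6.28) when the open canister is lined up with the pointer; grows anticlockwise from above. Starts between 1.0 and 5.3, stops at -3.2 and 9.5. Turns either way against a light bearing drag of about 0.06 N m; no spring, no detent.
- pump_bottle: Bystander, to be left alone: white plastic bottle with a grey cap, 60 mm across, 150 mm tall. Origin at the centre of its underside.
- specimen_cup: Bystander, to be left alone: clear screw-top specimen cup with a white cap, 56 mm across, 62 mm tall. Origin at the centre of its underside.
- paper_cup: Bystander, to be left alone: white drinking cup, 72 mm across its rim, 85 mm tall. Origin at the centre of its underside.
- steel_bowl: Bystander, to be left alone: shallow steel bowl, 120 mm across its rim, 45 mm tall. Origin at the centre of its underside.
- tube_rack: Bystander, to be left alone: white block with two rows of four round holes, 70 x 130 x 45 mm. Origin at the centre of its underside.
Not all that is in view belongs to the job. Leave any pink or red look-alike of the part that bears lid_center alone.

How it is judged:
By the outcome, as a careful person would: the job done as asked, in the order asked, and still so for the second after the job is handed in, while the arm keeps its last pose, push and grip.
It also fails if it takes over 51 s, if anything falls off the work surface, if the arm or the gripper's body presses on something with over 40 N, if the wrist force passes 120 N, or if a joint passes its speed limit or range.

## Working session

There is one attempt and no reset: what is moved stays moved. The work goes in short steps, Python scripts to look and compute and a shell command to move; the robot and the scene stay as the last step left them, time stands still between calls to the robot, and variables do not carry over. Pictures are saved under pics/ and viewed, and the job is handed in when it is done.

```bash
mkdir -p pics; cat > h.py <<'E'
import numpy as np, cv2
from cell import arm
def shot(n,f):
    c=arm.camera(n); cv2.imwrite('pics/'+f+'.png',c['pixels'][:,:,::-1]); np.savez('pics/'+f+'.npz',K=c['camera_matrix'],k1=c['k1'],T=c['world_from_camera'],p=c['pixels']); return c
def load(f): 
    d=np.load('pics/'+f+'.npz'); return d
def ray(d,u,v):
    K=d['K'];x=(u-K[0,2])/K[0,0];y=(v-K[1,2])/K[1,1];rd=np.hypot(x,y);r=rd
    for _ in range(30): r=rd/(1+float(d['k1'])*r*r)
    s=r/rd if rd>0 else 1
    T=d['T'];return T[:3,3],T[:3,:3]@np.array([x*s,y*s,1])
def atz(d,u,v,z):
    o,r=ray(d,u,v);return o+r*(z-o[2])/r[2]
def proj(d,P):
    T=d['T'];q=T[:3,:3].T@(np.asarray(P)-T[:3,3]);x,y=q[:2]/q[2];s=1+float(d['k1'])*(x*x+y*y);K=d['K']
    return np.array([K[0,0]*x*s+K[0,2],K[1,1]*y*s+K[1,2]])
E
python3 - <<'E'
from h import *
for n in ['side','top','wrist']:
    c=shot(n,n+'0'); print(n,c['camera_matrix'].tolist(),c['k1'],np.round(c['world_from_camera'],3).tolist())
print(arm.get_state(),arm.tip_extent)
E
```

```text
side [[372.26921680455564, 0.0, 326.35744131324066], [0.0, 372.26921680455564, 196.5039721544324], [0.0, 0.0, 1.0]] 0.025425145492696376 [[-0.99, -0.111, 0.082, 0.493], [-0.137, 0.721, -0.68, 0.647], [0.016, -0.684, -0.729, 0.783], [0.0, 0.0, 0.0, 1.0]]
top [[443.8698534077834, 0.0, 314.9768473778026], [0.0, 443.8698534077834, 197.55491286700246], [0.0, 0.0, 1.0]] -0.10776078050646816 [[0.004, -0.995, 0.104, 0.46], [-1.0, -0.005, -0.007, 0.031], [0.007, -0.104, -0.995, 1.173], [0.0, 0.0, 0.0, 1.0]]
wrist [[293.0064037735274, 0.0, 322.49238919611014], [0.0, 293.0064037735274, 200.72980553981552], [0.0, 0.0, 1.0]] -0.02977060361364459 [[0.229, -0.924, -0.307, 0.221], [-0.973, -0.218, -0.072, -0.588], [-0.001, 0.315, -0.949, 0.373], [0.0, 0.0, 0.0, 1.0]]
{'time_s': 0.15, 'joint_pos': array([ 1.23742157,  0.43505164,  0.02493256,  1.57390133, -0.01162576,
        1.13404853, -0.07514051]), 'joint_velocities': array([-0.00292991, -0.00372962,  0.00109502, -0.00354829, -0.00119906,
       -0.0003752 ,  0.00187177]), 'tau': array([ 1.36747061e-03, -6.70884562e+01,  1.02563538e+00, -3.16450453e+01,
        1.56257150e-02,  8.94333876e-03, -1.29294172e-04]), 'tcp_pos': array([ 0.14285524, -0.6080599 ,  0.25270765]), 'orientation': array([-3.14033044e+00,  7.38640664e-05,  2.30692297e-01]), 'force': array([ 0.21248053, -0.15845866,  0.6206772 ]), 'ft_torque': array([-0.05709187, -0.0552351 , -0.02765718]), 'finger_gap': 0.08548606676043476} 0.022
```

View pics/top0.png

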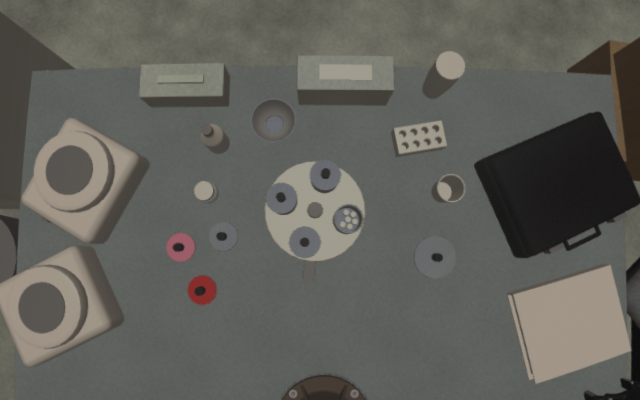

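View pics/side0.png

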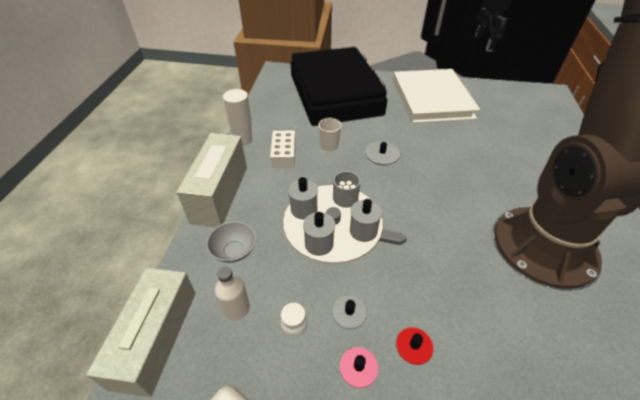

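```bash
python3 - <<'E'
from h import *
d=load('top0')
p=d['p'][:,:,::-1]
a=cv2.resize(p[140:310,150:310],None,fx=4.5,fy=3.5*4.5/4.5*1.0,interpolation=3) if 0 else cv2.resize(p[200:310,150:310],None,fx=4,fy=4,interpolation=3)
cv2.imwrite('pics/cropA.png',np.clip(a*1.7,0,255))
b=cv2.resize(p[150:290,255:375],None,fx=4,fy=4,interpolation=3)
cv2.imwrite('pics/cropB.png',np.clip(b*1.5,0,255))
for n,u,v,z in [('lidfl',222,236.5,.018),('lidknob',222,236.5,.052),('wide',435,257,.018),('axis',315,211,.034),('hub',315.5,210,.064),('can',347.5,219,.104),('pointer tip',309,282,.016)]: print(n,atz(d,u,v,z).round(4))
d=load('side0')
for n,u,v,z in [('lidfl',349.5,312,.018),('can',346,183,.104),('tip',406,238,.016)]: print(n,atz(d,u,v,z).round(4))
E
```

```text
lidfl [0.4783 0.265  0.018 ]
lidknob [0.4778 0.2581 0.052 ]
wide [ 0.4267 -0.2908  0.018 ]
axis [0.5449 0.0232 0.034 ]
hub [0.5452 0.0222 0.064 ]
can [ 0.5207 -0.0548  0.104 ]
pointer tip [0.3624 0.0379 0.016 ]
lidfl [0.4816 0.2682 0.018 ]
can [ 0.5254 -0.0414  0.104 ]
tip [0.3571 0.0454 0.016 ][ WARN:0@0.387] global loadsave.cpp:1063 imwrite_ Unsupported depth image for selected encoder is fallbacked to CV_8U.
```

View pics/cropA.png

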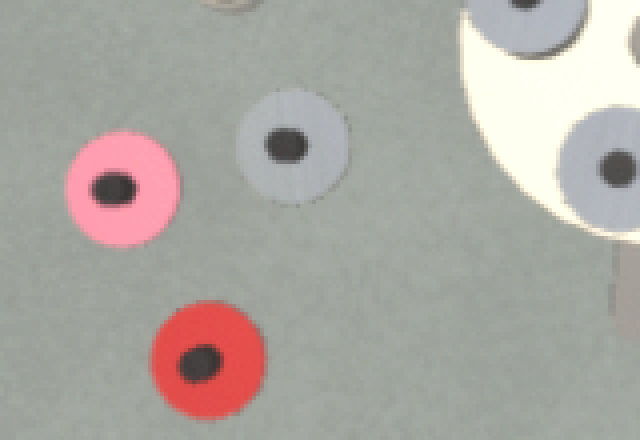

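View pics/cropB.png

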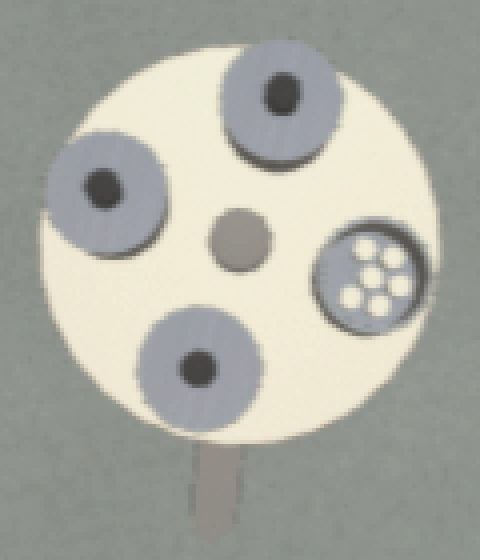

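The grey lid at top (223,236) is the one that fits: it is plain steel and its narrow flange measures about 76 mm. The pink lid (180,247) and red lid (202,290) are look-alikes, and the grey one at (435,257) is the wide lid. The open canister is at top (347,219), with vials visible inside. The pointer tip is at (309,282).

```bash
python3 -m handwheel '[[[0,0,0],0.115,60],[[0,0,0],0.115,60],[[12,-15,0],0,60],[[22,-29,0],0,60],[[22,-29,0],0,60],[[22,-29,0],0,60],[[22,-29,0],0,60],[[22,-29,0],0,60],[[22,-29,0],0,60],[[22,-29,0],0,60],[[22,-29,0],0,60],[[22,-29,0],0,60],[[22,-29,0],0,60],[[22,-29,0],0,60],[[22,-29,0],0,60],[[22,-29,0],0,60],[[10,-20,0],0,60]]'
```

```text
time_s: 1.57
tcp_pos: [0.453, -0.1927, 0.2534]
orientation: [-3.141, -0.001, 0.004]
force: [0.2, -0.6, -0.4]
finger_gap: 0.0597
```

```bash
python3 - <<'E'
from h import *
from scipy.optimize import least_squares
d=load('top0'); p=d['p'].astype(int)
# disc segmentation
import sys
h=cv2.cvtColor(d['p'],cv2.COLOR_RGB2HSV)
m=((p.min(2)>170)|((p[:,:,0]-p[:,:,2]>15)&(p.min(2)>140))).astype(np.uint8)
m[:150]=0;m[270:]=0;m[:,:255]=0;m[:,375:]=0
c=max(cv2.findContours(m,cv2.RETR_EXTERNAL,cv2.CHAIN_APPROX_NONE)[0],key=cv2.contourArea)
pts=np.array([atz(d,u,v,.034)[:2] for u,v in c[:,0]])
def f(q): return np.hypot(*(pts-q).T)-.13
r=least_squares(f,[.545,.023],loss='soft_l1',f_scale=.001);print('disc',r.x,len(pts),np.median(abs(r.fun)))
E
```

```text
disc [0.55294091 0.02487194] 473 0.019481699187709617
```

```bash
python3 -m handwheel '[[[0,-20,0],0,60],[[0,-36,0],0,60],[[0,-36,0],0,60],[[0,-36,0],0,60],[[0,-36,0],0,60],[[0,-25,0],0,60],[[0,0,0],0,60]]'; python3 - <<'E'
from h import *
shot('wrist','w1')
E
python3 -m handwheel '[[[0,-20,0],0,60],[[3,-36,0],0,60],[[5,-36,0],0,60],[[5,-36,0],0,60],[[5,-36,0],0,60],[[5,-36,0],0,60],[[3,-36,0],0,60],[[0,-24,0],0,60],[[0,0,0],0,60]]'; python3 - <<'E'
from h import *
shot('wrist','w2');shot('top','top1')
E
```

```text
time_s: 2.15
tcp_pos: [0.4502, -0.0015, 0.2535]
orientation: [-3.14, -0.0, 0.008]
force: [-0.8, -0.1, 0.2]
finger_gap: 0.0599
time_s: 2.95
tcp_pos: [0.4758, 0.2576, 0.253]
orientation: [-3.139, 0.001, 0.006]
force: [0.7, -0.1, 0.4]
finger_gap: 0.0601
```

View pics/w1.png

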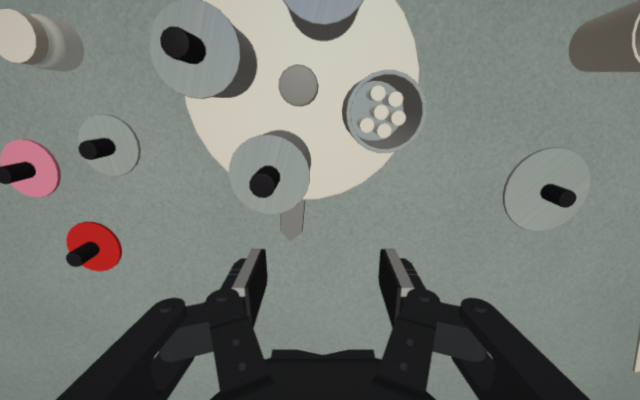

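View pics/w2.png

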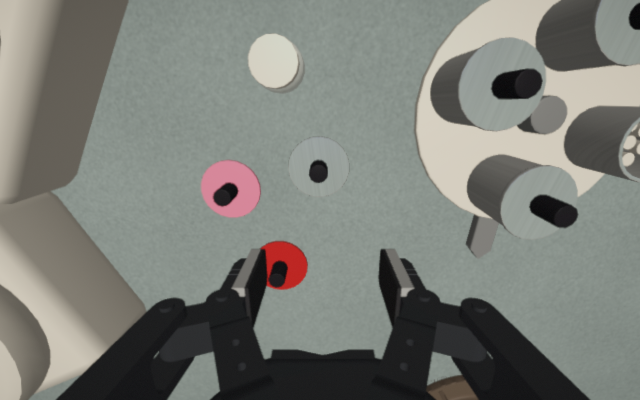

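```bash
python3 - <<'E'
from h import *
from scipy.optimize import least_squares
def circfit(f,z,pred,box,R):
    d=load(f);g=cv2.cvtColor(d['p'],cv2.COLOR_RGB2GRAY).astype(np.float32)
    # maximise gradient along projected circle
    g=cv2.GaussianBlur(g,(0,0),1);gx=cv2.Sobel(g,5,1,0);gy=cv2.Sobel(g,5,0,1);mag=np.hypot(gx,gy)
    best=None
    t=np.linspace(0,2*np.pi,90)
    for dx in np.arange(-box,box+1e-6,.001):
      for dy in np.arange(-box,box+1e-6,.001):
        P=[proj(d,[pred[0]+dx+R*np.cos(a),pred[1]+dy+R*np.sin(a),z]) for a in t]
        P=np.array(P).round().astype(int)
        ok=(P[:,0]>=0)&(P[:,0]<640)&(P[:,1]>=0)&(P[:,1]<400)
        s=np.minimum(mag[P[ok,1],P[ok,0]],60).mean()
        if best is None or s>best[0]: best=(s,pred[0]+dx,pred[1]+dy)
    return np.round(best,4)
print('lid w2',circfit('w2',.018,(.478,.265),.012,.038))
print('lid top0',circfit('top0',.018,(.478,.265),.012,.038))
print('lid side',circfit('side0',.018,(.478,.265),.012,.038))
for f in ('w1','top0','side0'):
    print('disc',f,circfit(f,.034,(.545,.023),.012,.13))
    print('can',f,circfit(f,.104,(.522,-.055),.014,.036))
for f,u,v in (('w1',292,241),('top0',309,283),('w2',480,257)): print('tip',f,atz(load(f),u,v,.016).round(4), atz(load(f),u,v,.008).round(4))
d=load('w2')
print('knobtop',atz(d,318,176,.052),atz(load('w1'),291,212,.016),arm.get_state()['tcp_pos'])
E
```

```text
lid w2 [25.0208  0.48    0.264 ]
lid top0 [21.7845  0.48    0.265 ]
lid side [38.8397  0.483   0.265 ]
disc w1 [3.9546e+01 5.4800e-01 2.6000e-02]
can w1 [51.6408  0.523  -0.053 ]
disc top0 [5.40236e+01 5.48000e-01 2.30000e-02]
can top0 [ 6.00e+01  5.19e-01 -5.30e-02]
disc side0 [5.62784e+01 5.52000e-01 2.30000e-02]
can side0 [ 5.78478e+01  5.25000e-01 -4.70000e-02]
tip w1 [0.3536 0.0403 0.016 ] [0.3497 0.0412 0.008 ]
tip top0 [0.3599 0.0379 0.016 ] [0.3592 0.0379 0.008 ]
tip w2 [0.3562 0.0401 0.016 ] [0.3517 0.0352 0.008 ]
knobtop [0.47801659 0.26423094 0.052     ] [0.39542935 0.04057752 0.016     ] [0.47657036 0.25241369 0.25274771]
```

```bash
python3 -m handwheel '[[[0,0,0],0,60],[[0,0,0],0,60]]';python3 - <<'E'
from h import *
s=arm.get_state();print(s['tcp_pos'],s['orientation'],s['joint_pos'])
E
```

```text
time_s: 3.22
tcp_pos: [0.4769, 0.2507, 0.2531]
orientation: [3.14, -0.0, -0.002]
force: [-0.5, -0.2, -0.5]
finger_gap: 0.0601
[0.47691304 0.25069884 0.25313034] [ 3.14038394e+00 -2.18965873e-06 -1.97170602e-03] [-0.24294903  0.33608263 -0.44427637  1.7551053   0.16188009  1.08713416
 -2.31396308]
```

```bash
python3 -m handwheel '[[[0,0,8],-0.12,50],[[0,0,10],-0.12,50],[[0,0,10],-0.12,50],[[0,0,10],-0.12,50],[[0,0,10],-0.12,50],[[0,0,10],-0.12,50],[[0,0,10],-0.12,50],[[0,0,10],-0.12,50],[[0,0,10],-0.12,50],[[0,0,10],-0.12,50],[[0,0,10],-0.12,50],[[0,0,10],-0.12,50],[[0,0,8],-0.12,50],[[0,0,0],0,50],[[0,0,0],0,50],[[0,0,0],0,50],[[0,0,0],0,50]]';python3 - <<'E'
from h import *
shot('wrist','w3')
s=arm.get_state();print(s['tcp_pos'],s['orientation'],s['joint_pos'])
E
```

```text
time_s: 4.63
tcp_pos: [0.4768, 0.2526, 0.128]
orientation: [3.14, -0.0, 1.557]
force: [-0.9, -1.3, 1.1]
finger_gap: 0.0499
[0.47676688 0.25273756 0.12799275] [ 3.14038482e+00 -1.84526859e-04  1.55812601e+00] [-0.05249037  0.5539064  -0.74515852  1.88134195  0.47734767  0.89104401
 -1.04443549]
```

View pics/w3.png

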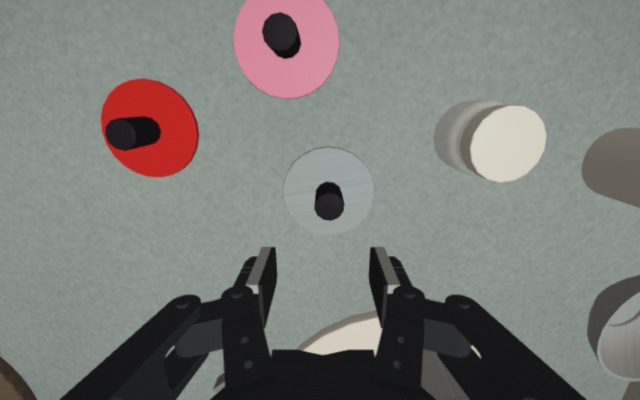

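```bash
python3 - <<'E'
from h import *
d=load('w3');print(atz(d,328.3,191,.018),atz(d,329,208,.052))
E
```

```text
[0.48077216 0.26647135 0.018     ] [0.48058475 0.26390486 0.052     ]
```

```bash
python3 -m handwheel '[[[6,2,5],0,50],[[6,2,15],0,50],[[0,0,15],0,50],[[0,0,15],0,50],[[0,0,12],0,50],[[0,0,10],0,50],[[0,0,6],0,50],[[0,0,5],0,50],[[0,0,0],0,50],[[0,0,0],0,50],[[0,0,0],0,50]]';python3 - <<'E'
from h import *
shot('wrist','w4')
s=arm.get_state();print(s['tcp_pos'],s['orientation'],s['force'])
E
```

```text
time_s: 5.6
tcp_pos: [0.4808, 0.265, 0.0448]
orientation: [3.141, -0.001, 1.561]
force: [0.4, -0.3, -0.7]
finger_gap: 0.0499
[0.48085175 0.26500722 0.04492982] [ 3.14059242e+00 -5.51036415e-04  1.56054549e+00] [ 0.11650231  1.27071929 -0.57361244]
```

View pics/w4.png

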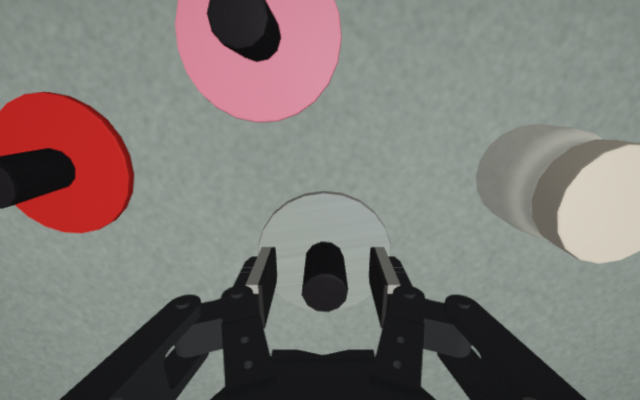

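```bash
python3 -m handwheel '[[[0,0,0],0,30],[[0,0,0],0,18],[[0,0,0],0,10],[[0,0,0],0,10],[[0,0,0],0,10],[[0,0,0],0,10],[[0,0,0],0,10],[[0,0,0],0,10]]'
python3 -m handwheel '[[[0,0,-5],0,10],[[0,0,-10],0,10],[[0,0,-15],0,10],[[0,0,-10],0,10],[[0,0,0],0,10],[[0,0,0],0,10]]';python3 - <<'E'
from h import *
shot('wrist','w5')
s=arm.get_state();print(s['tcp_pos'],s['orientation'],s['force'],s['ft_torque'],s['finger_gap'])
E
```

```text
time_s: 6.32
tcp_pos: [0.4808, 0.2649, 0.0449]
orientation: [3.141, -0.0, 1.561]
force: [0.5, -1.6, 7.1]
finger_gap: 0.0205
time_s: 6.82
tcp_pos: [0.4809, 0.2649, 0.085]
orientation: [3.14, -0.001, 1.56]
force: [0.4, 0.1, -1.0]
finger_gap: 0.0201
[0.48057804 0.26452685 0.08434831] [3.14114304e+00 5.34040532e-05 1.56035982e+00] [-0.62592478  0.11122253 -0.51293889] [-0.03009771  0.0001055   0.03160225] 0.020545426012823526
```

View pics/w5.png

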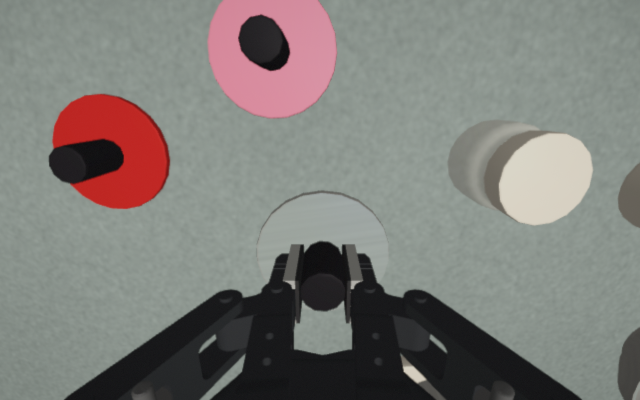

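```bash
python3 -m handwheel '[[[0,0,-15],0,10],[[0,0,-28],0,10],[[0,0,-28],0,10],[[0,0,-28],0,10],[[0,0,-28],0,10],[[-10,0,-18],0,10],[[-25,2,-10],0,10],[[-34,4,0],0,10],[[-36,4,0],0,10],[[-36,4,0],0,10],[[-36,4,0],0,10],[[-36,4,0],0,10],[[-36,4,0],0,10],[[-36,4,0],0,10],[[-36,4,0],0,10],[[-36,4,0],0,10],[[-34,4,0],0,10],[[-25,4,0],0,10],[[-15,0,0],0,10],[[0,0,0],0,10]]'
python3 -m handwheel '[[[0,0,0],0,10],[[0,0,0],0,10],[[0,0,0],0,10],[[0,0,0],0,10]]';python3 - <<'E'
from h import *
shot('wrist','w6')
s=arm.get_state();print(s['tcp_pos'],s['orientation'],s['force'],s['joint_pos'],s['finger_gap'])
E
```

```text
time_s: 8.53
tcp_pos: [0.5213, -0.1715, 0.2378]
orientation: [-3.139, 0.001, 1.555]
force: [-0.4, -0.1, -1.8]
finger_gap: 0.0206
time_s: 8.87
tcp_pos: [0.5222, -0.1653, 0.2393]
orientation: [3.142, -0.0, 1.563]
force: [-0.3, -0.0, -0.5]
finger_gap: 0.0204
[ 0.52217622 -0.16551649  0.23937218] [ 3.14153855e+00 -3.82730711e-05  1.56262704e+00] [-0.95155352 -0.78479924 -0.84379669] [ 0.75360839  0.4246228  -0.7433139   1.73685725  0.31741945  1.10424582
 -0.09848357] 0.02045728033850565
```

View pics/w6.png

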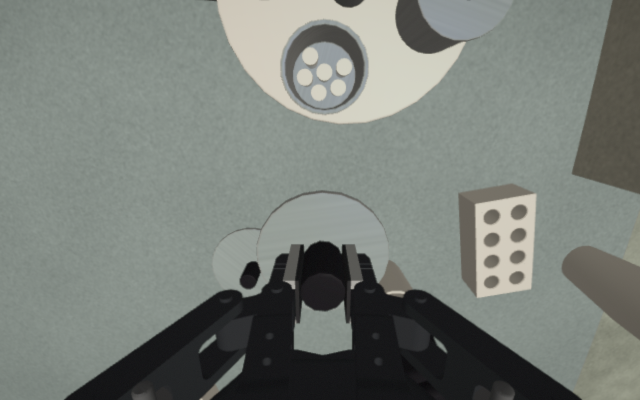

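```bash
cat >> h.py <<'E'
def circfit(f,z,pred,box,Rs,cap=60,stp=.001,angles=(0,360)):
    d=load(f);g=cv2.cvtColor(d['p'],cv2.COLOR_RGB2GRAY).astype(np.float32)
    g=cv2.GaussianBlur(g,(0,0),.8);mag=np.hypot(cv2.Sobel(g,5,1,0),cv2.Sobel(g,5,0,1))
    best=None;t=np.radians(np.linspace(*angles,90))
    for dx in np.arange(-box,box+1e-6,stp):
      for dy in np.arange(-box,box+1e-6,stp):
        s=0
        for R in Rs:
          P=np.array([proj(d,[pred[0]+dx+R*np.cos(a),pred[1]+dy+R*np.sin(a),z]) for a in t]).round().astype(int)
          ok=(P[:,0]>=0)&(P[:,0]<640)&(P[:,1]>=0)&(P[:,1]<400)
          s+=np.minimum(mag[P[ok,1],P[ok,0]],cap).mean()
        if best is None or s>best[0]: best=(s,pred[0]+dx,pred[1]+dy)
    return np.round(best,4)
E
python3 - <<'E'
from h import *
for f in ('w6','w1','top0'):
  print(f,circfit(f,.104,(.522,-.053),.01,[.036]),circfit(f,.104,(.522,-.053),.01,[.032]),circfit(f,.104,(.522,-.053),.01,[.036,.032]))
print('disc',circfit('w6',.034,(.549,.025),.01,[.13]))
d=load('w6');print(atz(d,324.5,66,.104))
# held lid flange top centre ellipse
s=arm.get_state();print(atz(d,322,250,s['tcp_pos'][2]-.0189-.008))
print(circfit('w6',s['tcp_pos'][2]-.0269,s['tcp_pos'][:2],.008,[.038],angles=(20,160)))
v=d['p'].copy()[:,:,::-1].copy()
for z,R,c in ((.104,.036,(.522,-.053)),(.104,.032,(.522,-.053)),(.2124,.038,s['tcp_pos'][:2])):
  for a in np.linspace(0,6.28,60): cv2.circle(v,tuple(proj(d,[c[0]+R*np.cos(a),c[1]+R*np.sin(a),z]).round().astype(int).tolist()),1,(0,0,255),-1)
cv2.imwrite('pics/w6o.png',v)
E
```

```text
w6 [ 5.99153e+01  5.23000e-01 -5.60000e-02] [ 6.00e+01  5.23e-01 -5.60e-02] [ 1.199153e+02  5.230000e-01 -5.600000e-02]
w1 [50.4861  0.523  -0.053 ] [53.1438  0.524  -0.054 ] [ 9.7562e+01  5.2300e-01 -5.5000e-02]
top0 [ 6.00e+01  5.19e-01 -5.30e-02] [ 5.88653e+01  5.16000e-01 -4.80000e-02] [ 1.167819e+02  5.190000e-01 -5.100000e-02]
disc [5.46474e+01 5.47000e-01 2.80000e-02]
[ 0.52347145 -0.05428181  0.104     ]
[ 0.52084218 -0.16132911  0.21247218]
[56.195   0.5202 -0.1655]
```

View pics/w6o.png

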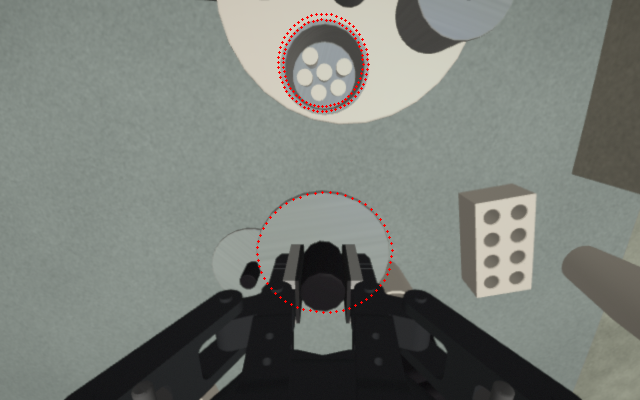

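```bash
python3 -m handwheel '[[[12,0,0],0,10],[[26,1,4],0,10],[[28,1,8],0,10],[[26,0,12],0,10],[[13,0,14],0,10],[[5,0,14],0,10],[[0,0,13],0,10],[[0,0,8],0,10],[[0,0,0],0,10],[[0,0,0],0,10],[[0,0,0],0,10],[[0,0,0],0,10]]';python3 - <<'E'
from h import *
shot('wrist','w7');shot('side','s7');shot('top','t7')
s=arm.get_state();print(s['tcp_pos'],s['orientation'],s['force'],s['joint_pos'],s['finger_gap'])
b=cv2.imread('pics/s7.png')[130:280,260:440];cv2.imwrite('pics/s7c.png',cv2.resize(b,None,fx=4,fy=4,interpolation=3))
E
```

```text
time_s: 9.92
tcp_pos: [0.5257, -0.0568, 0.1671]
orientation: [3.14, 0.0, 1.56]
force: [0.6, -0.5, -2.0]
finger_gap: 0.0204
[ 0.52551763 -0.05687689  0.16683648] [3.14062281e+00 1.75616490e-04 1.56021172e+00] [-0.63659215 -0.29084236 -0.86251207] [ 0.5452388   0.47688682 -0.73082114  1.87016942  0.38934869  0.94062086
 -0.37480465] 0.020539043478667175
```

View pics/w7.png

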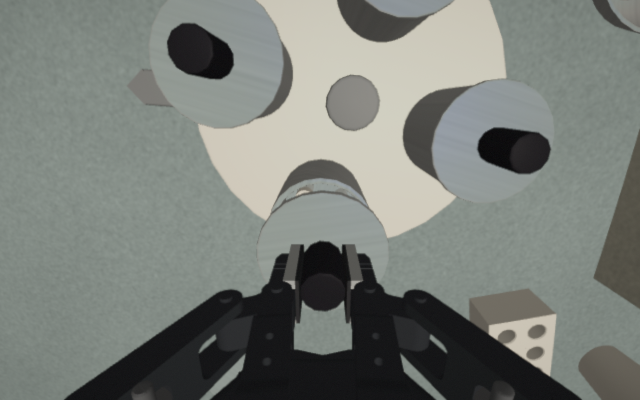

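View pics/s7c.png

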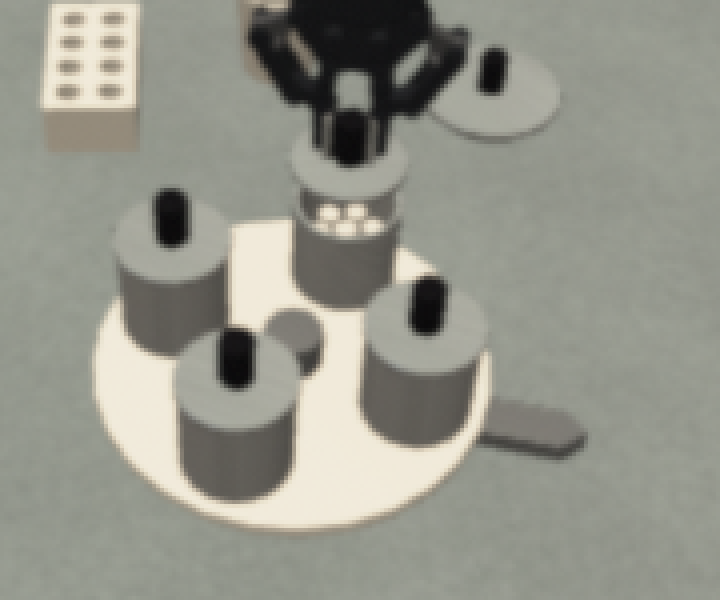

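```bash
python3 -m handwheel '[[[1,-1,3],0,10],[[0,0,5],0,10],[[0,0,5],0,10],[[0,0,4],0,10],[[0,0,3],0,10],[[0,0,2],0,10],[[0,0,0],0,10],[[0,0,0],0,10]]';python3 - <<'E'
from h import *
s=arm.get_state();print(s['tcp_pos'],s['force'],s['ft_torque'])
E
python3 -m handwheel '[[[0,0,2],0,10],[[0,0,2],0,10],[[0,0,1],0,10],[[0,0,1],0,10],[[0,0,0],0,10],[[0,0,0],0,10]]';python3 - <<'E'
from h import *
s=arm.get_state();print(s['tcp_pos'],s['force'],s['ft_torque'])
E
```

```text
time_s: 10.73
tcp_pos: [0.5242, -0.0556, 0.1442]
orientation: [-3.141, -0.0, 1.561]
force: [0.9, -0.6, -1.7]
finger_gap: 0.0204
[ 0.52422845 -0.05563339  0.14418955] [ 0.86035233 -0.64168851 -1.72462648] [-0.03894179 -0.02400464  0.02787681]
time_s: 11.23
tcp_pos: [0.5242, -0.0557, 0.1383]
orientation: [-3.142, 0.0, 1.561]
force: [-0.7, 0.4, -0.5]
finger_gap: 0.0204
[ 0.52420137 -0.0557128   0.13827038] [-0.73125697  0.36823351 -0.47694289] [ 0.03848447 -0.05940484 -0.00290562]
```

Already 5 mm below where the plug bottom meets the rim, with no contact force, so the plug is inside. I'll go down gently to seat it.

```bash
python3 -m handwheel '[[[0,0,0.7],0,10],[[0,0,0.6],0,10],[[0,0,0],0,10],[[0,0,0],0,10]]'; python3 -m handwheel '[[[0,0,0.6],0,10],[[0,0,0],0,10],[[0,0,0],0,10]]'; python3 -m handwheel '[[[0,0,0.6],0,10],[[0,0,0],0,10],[[0,0,0],0,10]]'
```

```text
time_s: 11.57
tcp_pos: [0.5242, -0.0557, 0.137]
orientation: [-3.142, -0.0, 1.561]
force: [0.1, -0.1, -0.9]
finger_gap: 0.0205
time_s: 11.82
tcp_pos: [0.5245, -0.0558, 0.1369]
orientation: [3.141, 0.0, 1.561]
force: [-1.6, -0.5, 5.0]
finger_gap: 0.0205
time_s: 12.07
tcp_pos: [0.5248, -0.0559, 0.1368]
orientation: [3.14, 0.001, 1.561]
force: [-2.8, -2.0, 11.5]
finger_gap: 0.0201
```

```bash
python3 -m handwheel '[[[0,0,-0.6],0,10],[[0,0,0],0,10]]'; python3 - <<'E'
from h import *
shot('side','s8');shot('wrist','w8');shot('top','t8')
ax=np.array([.548,.026]);ph=np.arctan2(-.0557-ax[1],.5242-ax[0]);print(np.degrees(ph))
for f in ('w1','w7','w8','t8','top0','s8'):
  o=[]
  for k in (1,2,3):
    p=ax+.085*np.array([np.cos(ph+k*np.pi/2),np.sin(ph+k*np.pi/2)])
    o.append(circfit(f,.110,p,.008,[.038])[1:])
  c=(o[0]+o[2])/2; print(f,*o,'axis from 1,3',c,'disc',circfit(f,.034,ax,.008,[.13]),'hub',circfit(f,.064,ax,.008,[.02]))
for f in ['w7','w1','s8','t8']:
  b=cv2.imread('pics/%s.png'%f); 
  u,v=[int(x) for x in proj(load(f),[.37,.037,.016])]; u=max(u,40);b=b[max(v-35,0):v+35,u-40:u+40]
  cv2.imwrite('pics/p_%s.png'%f,cv2.resize(b,(400,350),interpolation=3)); print(f,u-40,v-35)
a=[cv2.imread('pics/p_%s.png'%f) for f in ['w7','w1','s8','t8']]
cv2.imwrite('pics/pp.png',cv2.resize(np.vstack([np.hstack(a[:2]),np.hstack(a[2:])]),(640,560)))
E
```

```text
time_s: 12.23
tcp_pos: [0.5246, -0.0558, 0.1369]
orientation: [3.141, 0.0, 1.561]
force: [-0.1, -1.5, 7.9]
finger_gap: 0.0201
-106.24135209751395
w1 [0.6286 0.0012] [0.5718 0.1056] [0.4664 0.0498] axis from 1,3 [0.5475 0.0255] disc [3.94785e+01 5.48000e-01 2.60000e-02] hub [6.00e+01 5.47e-01 2.40e-02]
w7 [0.6286 0.0012] [0.5728 0.1076] [0.4664 0.0498] axis from 1,3 [0.5475 0.0255] disc [3.13992e+01 5.47000e-01 2.60000e-02] hub [5.98394e+01 5.47000e-01 2.50000e-02]
w8 [0.6286 0.0012] [0.5758 0.1066] [0.4664 0.0498] axis from 1,3 [0.5475 0.0255] disc [27.4576  0.546   0.028 ] hub [5.90169e+01 5.47000e-01 2.60000e-02]
t8 [0.6276 0.0042] [0.5688 0.1046] [0.4674 0.0488] axis from 1,3 [0.5475 0.0265] disc [4.51107e+01 5.49000e-01 2.50000e-02] hub [6.00e+01 5.43e-01 2.30e-02]
top0 [6.286e-01 2.000e-04] [0.5688 0.1046] [0.4674 0.0488] axis from 1,3 [0.548  0.0245] disc [5.43968e+01 5.48000e-01 2.30000e-02] hub [6.00e+01 5.43e-01 2.50e-02]
s8 [0.6306 0.0052] [0.5708 0.1096] [0.4694 0.0528] axis from 1,3 [0.55  0.029] disc [5.5454e+01 5.4800e-01 2.9000e-02] hub [5.97546e+01 5.49000e-01 2.30000e-02]
w7 105 57
w1 254 194
s8 360 199
t8 269 244h.py:27: RuntimeWarning: Mean of empty slice.
  s+=np.minimum(mag[P[ok,1],P[ok,0]],cap).mean()
  ret = ret.dtype.type(ret / rcount)
```

```bash
ls pics
```

```text
cropA.png
cropB.png
p_s8.png
p_t8.png
p_w1.png
p_w7.png
pp.png
s7.npz
s7.png
s7c.png
s8.npz
s8.png
side0.npz
side0.png
t7.npz
t7.png
t8.npz
t8.png
top0.npz
top0.png
top1.npz
top1.png
w1.npz
w1.png
w2.npz
w2.png
w3.npz
w3.png
w4.npz
w4.png
w5.npz
w5.png
w6.npz
w6.png
w6o.png
w7.npz
w7.png
w8.npz
w8.png
wrist0.npz
wrist0.png
```

View pics/pp.png

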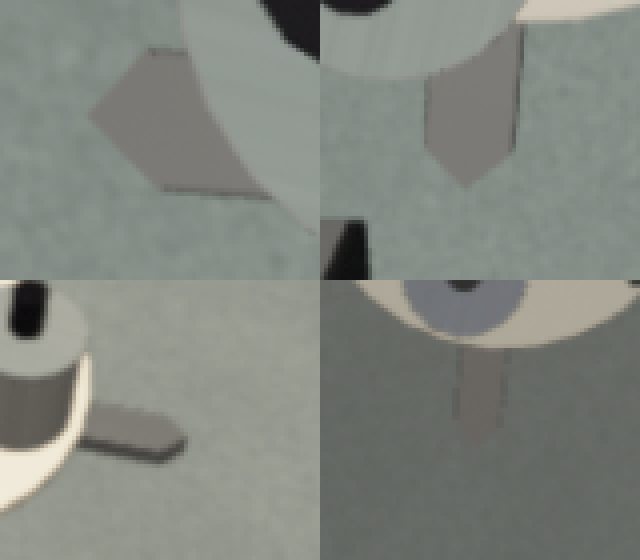

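View pics/w8.png

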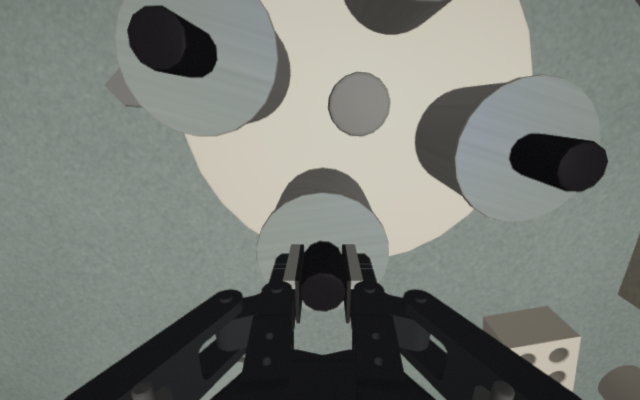

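View pics/s8.png

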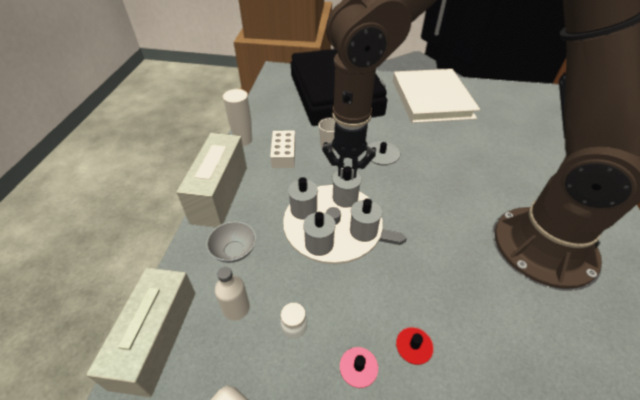

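```bash
python3 - <<'E'
from h import *
A=np.array([.5475,.0255])
for f,u,v in (('w7',127,86),('w1',290.75,241),('t8',309,284.7),('s8',406.5,238)):
  p=atz(load(f),u,v,.016)[:2]; e=p-A; print(f,p.round(4),np.hypot(*e).round(4),np.degrees(np.arctan2(e[1],e[0])).round(2))
# shoulders w1: (426,147) left,(512,150) right ; w7 (148,48),(162,187)
for f,L,R in (('w1',(254+106/4,194+147/4),(254+192/4,194+150/4)),('w7',(105+148/4,57+48/4),(105+161/4,57+187/4))):
  p=atz(load(f),*L,.016)[:2];q=atz(load(f),*R,.016)[:2];m=(p+q)/2;e=m-A;print(f,np.hypot(*(p-q)),m,np.hypot(*e),np.degrees(np.arctan2(e[1],e[0])))
E
```

```text
w7 [0.3542 0.0429] 0.1941 174.85
w1 [0.3536 0.042 ] 0.1946 175.14
t8 [0.3555 0.0378] 0.1924 176.32
s8 [0.3558 0.0452] 0.1927 174.13
w1 0.02869440774971862 [0.36818845 0.04093179] 0.17997436901435143 175.08116894461145
w7 0.028775727816778347 [0.36896899 0.04202878] 0.17929450823119494 174.7105124883767
```

```bash
python3 -m handwheel '[[[0.73,-2.44,0],0.03,10],[[0.73,-2.44,0],0.03,10],[[1.52,-4.87,0],0.06,10],[[1.52,-4.87,0],0.06,10],[[1.52,-4.87,0],0.06,10],[[1.52,-4.87,0],0.06,10],[[1.52,-4.87,0],0.06,10],[[1.52,-4.87,0],0.06,10],[[1.52,-4.87,0],0.06,10],[[0.73,-2.44,0],0.03,10],[[0.73,-2.44,0],0.03,10],[[0,0,0],0,10],[[0,0,0],0,10],[[0,0,0],0,10]]'; python3 - <<'E'
from h import *
shot('side','s9');shot('wrist','w9')
s=arm.get_state();print(s['tcp_pos'],s['orientation'],s['force'],s['joint_pos'])
e=s['tcp_pos'][:2]-[.5475,.0255];print(np.hypot(*e),np.degrees(np.arctan2(e[1],e[0])))
b=cv2.imread('pics/s9.png')[130:280,260:440];cv2.imwrite('pics/s9c.png',cv2.resize(b,None,fx=4,fy=4,interpolation=3))
E
```

```text
time_s: 13.55
tcp_pos: [0.4863, -0.0315, 0.1368]
orientation: [3.141, -0.001, 1.022]
force: [-0.3, 1.3, 7.2]
finger_gap: 0.0203
[ 0.48629013 -0.03153371  0.13681266] [ 3.14080408e+00 -9.46387973e-04  1.02223070e+00] [0.20442584 1.18085614 7.10509362] [ 0.41484008  0.42381462 -0.59396783  2.00387762  0.32449196  0.80547313
 -0.91417899]
0.08366296657457083 -137.02274919322144
```

View pics/s9c.png

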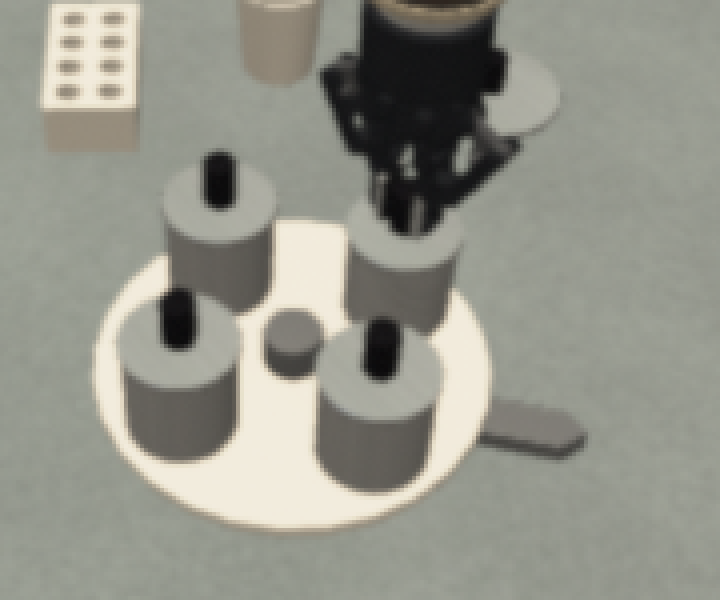

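View pics/w9.png

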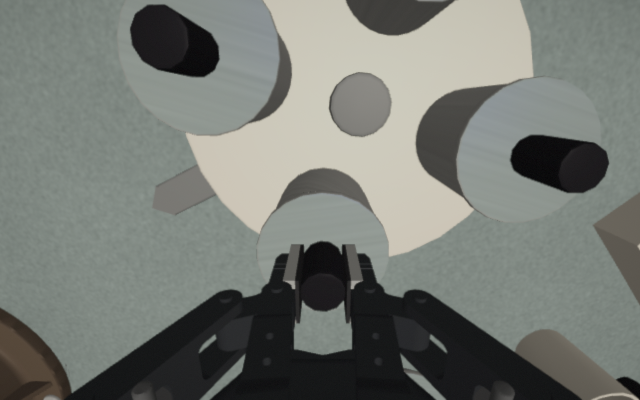

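```bash
python3 -m handwheel '[[[0.7,-2.45,0],0.03,10],[[0.7,-2.45,0],0.03,10],[[1.46,-4.9,0],0.06,10],[[1.46,-4.9,0],0.06,10],[[1.46,-4.9,0],0.06,10],[[1.46,-4.9,0],0.06,10],[[1.46,-4.9,0],0.06,10],[[1.46,-4.9,0],0.06,10],[[1.46,-4.9,0],0.06,10],[[1.46,-4.9,0],0.06,10],[[1.46,-4.9,0],0.06,10],[[1.46,-4.9,0],0.06,10],[[1.46,-4.9,0],0.06,10],[[0.7,-2.45,0],0.03,10],[[0.7,-2.45,0],0.03,10],[[0,0,0],0,10],[[0,0,0],0,10],[[0,0,0],0,10]]'; python3 - <<'E'
from h import *
shot('side','s10');shot('wrist','w10');shot('top','t10')
s=arm.get_state();print(s['tcp_pos'],s['orientation'],s['force'],s['joint_pos'])
A=np.array([.5475,.0255])
e=s['tcp_pos'][:2]-A;print(np.hypot(*e),np.degrees(np.arctan2(e[1],e[0])))
ph=np.arctan2(e[1],e[0])
for f in ('w10','t10','s10'):
  o=[]
  for k in (1,2,3):
    p=A+.085*np.array([np.cos(ph+k*np.pi/2),np.sin(ph+k*np.pi/2)])
    q=circfit(f,.110,p,.008,[.038])[1:];o.append(q)
  dd=o[0]-o[2];print(f,*o,'angle13',np.degrees(np.arctan2(dd[1],dd[0]))-90, 'axis',(o[0]+o[2])/2,'hub',circfit(f,.064,A,.008,[.02]))
b=cv2.imread('pics/s10.png')[130:280,260:440];cv2.imwrite('pics/s10c.png',cv2.resize(b,None,fx=4,fy=4,interpolation=3))
E
```

```text
time_s: 15.15
tcp_pos: [0.4632, 0.0288, 0.1368]
orientation: [-3.141, -0.002, 0.243]
force: [2.5, 1.4, 5.0]
finger_gap: 0.0205
[0.46322229 0.02879447 0.13682017] [-3.14144950e+00 -2.04287427e-03  2.43036296e-01] [2.17103362 2.16072668 5.62207709] [ 0.16379298  0.35933088 -0.42602846  2.06693358  0.2135757   0.75446942
 -1.72213351]
0.08434207218602507 177.76140863166086
w10 [ 0.5462 -0.0594] [0.6334 0.0162] [0.5508 0.1104] angle13 -181.55180293243234 axis [0.5485 0.0255] hub [5.9966e+01 5.4750e-01 2.5500e-02]
t10 [ 0.5462 -0.0614] [0.6314 0.0202] [0.5468 0.1084] angle13 -180.2024577422182 axis [0.5465 0.0235] hub [4.32934e+01 5.49500e-01 2.65000e-02]
s10 [ 0.5472 -0.0574] [0.6324 0.0262] [0.5528 0.1124] angle13 -181.88892880784132 axis [0.55   0.0275] hub [5.96768e+01 5.48500e-01 2.45000e-02]h.py:27: RuntimeWarning: Mean of empty slice.
  s+=np.minimum(mag[P[ok,1],P[ok,0]],cap).mean()
  ret = ret.dtype.type(ret / rcount)
```

View pics/s10c.png

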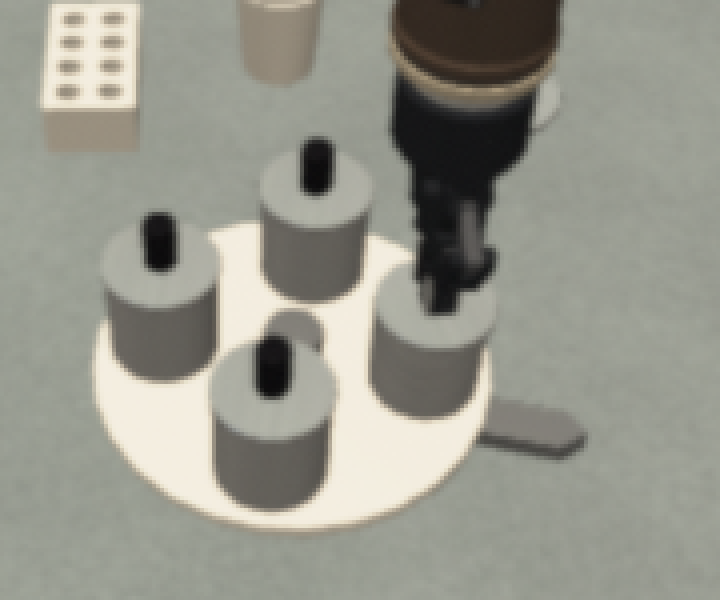

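View pics/w10.png

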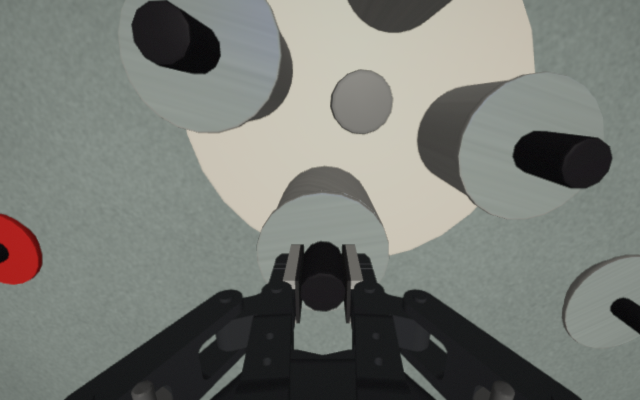

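```bash
python3 -m handwheel '[[[0.65,-2.3,0],0.028,10],[[0.65,-2.3,0],0.028,10],[[0,0,0],0,10],[[0,0,0],0,10],[[0,0,0],0,10],[[0,0,0],0,10]]'; python3 - <<'E' 2>/dev/null
from h import *
shot('side','s11');shot('wrist','w11');shot('top','t11')
s=arm.get_state();print(s['tcp_pos'],s['orientation'],s['force'],s['joint_pos'])
A=np.array([.5475,.0255])
e=s['tcp_pos'][:2]-A;print(np.hypot(*e),np.degrees(np.arctan2(e[1],e[0])))
ph=np.arctan2(e[1],e[0])
for f in ('w11','t11','s11'):
  o=[]
  for k in (1,2,3):
    p=A+.085*np.array([np.cos(ph+k*np.pi/2),np.sin(ph+k*np.pi/2)])
    q=circfit(f,.110,p,.006,[.038],stp=.0005,cap=150)[1:];o.append(q)
  dd=o[0]-o[2];print(f,*o,'angle13',np.degrees(np.arctan2(dd[1],dd[0]))-90, 'axis',(o[0]+o[2])/2)
b=cv2.imread('pics/t11.png')[150:290,255:375];cv2.imwrite('pics/t11c.png',cv2.resize(b,None,fx=4,fy=4,interpolation=3))
b=cv2.imread('pics/s11.png')[130:280,260:440];cv2.imwrite('pics/s11c.png',cv2.resize(b,None,fx=4,fy=4,interpolation=3))
E
```

```text
time_s: 15.8
tcp_pos: [0.4634, 0.0333, 0.1368]
orientation: [-3.142, -0.002, 0.187]
force: [2.0, 1.2, 6.2]
finger_gap: 0.0203
[0.46342238 0.0333714  0.13679982] [-3.14147823e+00 -1.89881739e-03  1.86974725e-01] [1.80428158 1.17607343 5.38075042] [ 0.14391607  0.35829642 -0.41343494  2.06650599  0.20737074  0.75361946
 -1.78170502]
0.08444528209059185 174.65151951252773
w11 [ 0.5411 -0.0596] [0.6326 0.0116] [0.5549 0.1106] angle13 -184.63546342690262 axis [0.548  0.0255]
t11 [ 0.5396 -0.0606] [0.6266 0.0176] [0.5529 0.1076] angle13 -184.52111535271854 axis [0.54625 0.0235 ]
s11 [ 0.5431 -0.0586] [0.6331 0.0211] [0.5564 0.1136] angle13 -184.41651566822762 axis [0.54975 0.0275 ]
```

View pics/t11c.png

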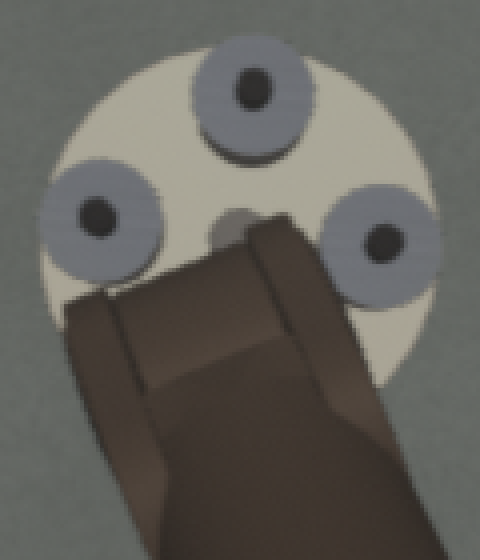

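View pics/s11c.png

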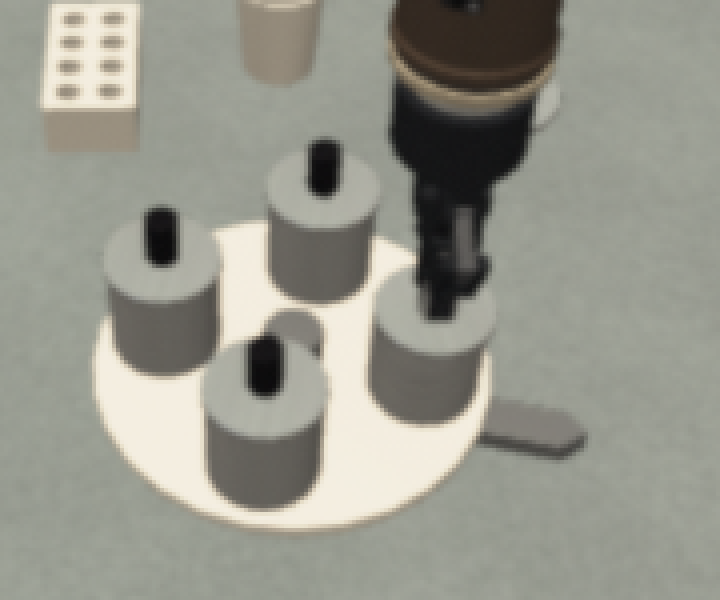

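```bash
python3 -m handwheel '[[[0.1,-0.3,0],0.004,10],[[0,0,0],0,10],[[0,0,0],0,10],[[0,0,0],0,10],[[0,0,0],0,10],[[0,0,0],0,10],[[0,0,0],0,10]]'; python3 - <<'E'
from h import *
s=arm.get_state();print(s['tcp_pos'],s['orientation'],s['force'],s['finger_gap'],abs(s['joint_velocities']).max())
arm.job_done()
E
```

```text
time_s: 16.53
tcp_pos: [0.4635, 0.0336, 0.1368]
orientation: [-3.142, -0.002, 0.183]
force: [1.8, 0.8, 7.0]
finger_gap: 0.0206
[0.46345364 0.03356351 0.13682086] [-3.14157374e+00 -1.86304731e-03  1.82783481e-01] [1.83565786 0.77266714 7.00416358] 0.02062603460721389 0.0014965115600364847
the job is handed in; nothing more can be done
```

I picked up the narrow steel lid, seated it on the open canister, and turned the turntable about 78° clockwise by the lid's knob until the canister lined up with the pointer. I handed the job in at 16.5 s, with the knob still gripped.

**Lid home:** The lid met the rim with the TCP at 0.137 m, the height predicted for a fully seated lid. At the end it was still at 0.1368 m, with about 7 N pressing down and a tool tilt of 0.002 rad.

**Alignment:** Before a last nudge of about 0.2°, the three cameras put the canister at 175.4 to 175.6°. Arm position gave 174.65°. The pointer measured 174.8 to 175.7° depending on the camera, about 175.1° on average. The remaining error should be within about 0.5°, and the disagreement is within the calibration accuracy.

**Not checked:** I took no pictures after the last nudge. I never touched the wide lid, the pink and red lids, or the other items, but I did not check their positions separately at the end.

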